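# Turn the kiln flag over from drying to ready

## Robot

A 6-joint arm with a two-finger parallel gripper is mounted at the origin on the work surface. World frame = base frame: x ahead of the robot, y to its left, z up, the work surface at z = 0. Lengths are in m, angles in degrees, forces in N, time in s.
With the tool pointing down it reaches from about 0.3 to 0.875 m from the base axis. Payload 6.4 kg.
Tool frame: the origin (TCP) lies midway between the tips of the shut fingers; the grasp point (between the pads) lies 19 mm behind it; z points along the fingers, y is the line along which they close (so a half turn about z gives the same grasp; the last joint's range is limited). The gripper opens to 88 mm and grips with 3 to 60 N. Pads are 18 mm wide; open, the fingers measure 123 mm over their backs; the gripper's body (75 mm by 187 mm) begins 45 mm behind the grasp point.
Start: joints at [62.378, 10.359, 92.074, -0, 77.567, -11.82], TCP at [0.157, 0.553, 0.239] pointing down, gripper open.
Joint ranges: [-171.53, 171.53], [-51.25, 118.39], [17.06, 147.69], [-65.23, 245.23], [0, 150.52], [-178.68, 178.68]. Speed limits (degrees/s): [147.25, 147.25, 172.46, 180, 180, 180].

## Interface

Orientations are given as [roll, pitch, yaw] about the fixed x, y, z axes, in that order (R = Rz(yaw) Ry(pitch) Rx(roll)).
In Python, from cell import env, solver, cams gives the robot as it stands. The module is installed in compiled form; this text tells all that it offers. Calls block until the motion is done:
- env.movep(position, orientation): joint-space move of the TCP to a pose.
- env.move_straight(position, ori=None, vel=0.15, threshold=None): straight line of the TCP; ori=None keeps the orientation; vel is the mean speed in m/s. With threshold (N) it stops when the force on the tool has changed by that much, and returns True; else False.
- env.movej(angles): joint-space move.
- env.command_gripper(opening, grip_force=None): finger opening in m; grip_force is the grip in N (None keeps the last); returns when the fingers have stopped.
- env.hold(seconds).
- solver.solve_ik(position, orientation): joint angles nearest the present ones, or None.
- cams.read_camera(name): name is "side" or "top"; returns a dict with "pixels" (420x560x3 uint8, blue, green, red), "vfov" (degrees; the focal length in pixels is half the picture's height over the tangent of half this angle, whatever the lens; pixels are square), "cx", "cy" (the principal point, pixels), "position" and "orientation" of the camera in the world. Camera axes: x right, y up, looking along -z (the intrinsics and any distortion apply to the point x, -y, -z); pixel columns grow to the right and rows downward; lengths in m; the calibration is good to about 2 mm. A picture is of the moment at which its call begins. There is no depth.
A pose or a line that the arm cannot do raises env.IKError and nothing moves.
- env.job_done(): hands the job in; it is judged then, once.
Readings, each from a call of its own:
- env.get_t(): time.
- env.get_joint_positions(): joint angles.
- env.get_dq(): joint speeds.
- env.get_effort(): joint torques, N m.
- env.get_ee_pos(): TCP position.
- env.get_orientation(): TCP orientation.
- env.get_force(): force on the tool from outside, world axes, zero at the start.
- env.get_wrist_torque(): the same for the moment, N m.
- env.get_gripper_width(): finger opening in m.
- env.get_finger_force(): force on a finger pad.
Only numpy, scipy, OpenCV 4.12 (cv2) and the standard library are available. Lean on these libraries where they do the work, as an engineer would, in place of code of your own. Each camera call takes 0.05 s, during which the arm holds its last target. There are 200 camera calls.

## Task

The pots for the blue kiln have dried: on the blue stand, press the white thumb tab down with the fingertips so that the flag stands up, then push the flag over its pivot until it lies fully flat on the other side, orange face up. Do not pinch the flag or its tab between the fingers, and do not lift, tip or push the stand away. Leave the yellow stand's flag and the pottery and tools around as they are.

Things in the scene. Friction and masses are not known exactly. Their poses are not given: they have to be found in the camera images.
- blue_stand: blue flag stand, the one to work on; loose, about 1.2 kg: blue base 130 (x) x 110 (y) x 22 mm, two posts 106 mm high, inner faces at y = +-38 mm, holding a level pivot along y, 90 mm above the table. Origin: centre of the underside, z up; x points away from the robot at yaw 0 (yaw up to +-40 degrees). Below the pivot the space between the posts is free for 54 mm of width
- blue_pivot (a point): middle of the pivot line of the blue stand, 90 mm above the table, axes as the stand
- blue_flag (a joint): flag angle, rad. 0: flag level on the +x (far) side of the pivot, grey face up, white tab level on the -x (near) side. pi/2: flag straight up, tab down. pi: flag level on the -x (near) side, orange face up. Stops at 0 and pi. Starts at 0 to 0.3. Friction hinge (0.04 N m): it stays where it is left; turning takes about 2 N at the tab
- blue_flag_edge (a point): middle of the free edge of the flag, 62 mm from the pivot line. The flag is a flat plate 6 mm thick, 66 mm wide, from 4 to 62 mm from the pivot, grey on one face, orange on the other; turns with the joint
- blue_tab (a point): point on the white thumb tab, 35 mm from the pivot line on the opposite side from the flag. The tab is 26 mm wide, 6 mm thick, reaches 45 mm from the pivot and is rigid and in line with the flag: pressing it down raises the flag
- yellow_stand: yellow flag stand, same shape, to be left alone; loose, about 1.2 kg: yellow base 130 (x) x 110 (y) x 22 mm, two posts 106 mm high, inner faces at y = +-38 mm, holding a level pivot along y, 90 mm above the table. Origin: centre of the underside, z up; x points away from the robot at yaw 0 (yaw up to +-40 degrees). Below the pivot the space between the posts is free for 54 mm of width
- yellow_pivot (a point): middle of the pivot line of the yellow stand, 90 mm above the table, axes as the stand
- yellow_flag (a joint): flag angle, rad. 0: flag level on the +x (far) side of the pivot, grey face up, white tab level on the -x (near) side. pi/2: flag straight up, tab down. pi: flag level on the -x (near) side, orange face up. Stops at 0 and pi. Starts at 0 to 0.3. Friction hinge (0.04 N m): it stays where it is left; turning takes about 2 N at the tab
- yellow_flag_edge (a point): middle of the free edge of the flag, 62 mm from the pivot line. The flag is a flat plate 6 mm thick, 66 mm wide, from 4 to 62 mm from the pivot, grey on one face, orange on the other; turns with the joint
- yellow_tab (a point): point on the white thumb tab, 35 mm from the pivot line on the opposite side from the flag. The tab is 26 mm wide, 6 mm thick, reaches 45 mm from the pivot and is rigid and in line with the flag: pressing it down raises the flag
- pot_grey: grey lidded clay pot, 90 mm across, 76 mm tall, loose, to be left alone; origin at the centre of its underside
- pot_terracotta: terracotta lidded pot, 84 mm across, 70 mm tall, loose, to be left alone; origin at the centre of its underside
- cup: grey open clay cup, 72 mm across, 65 mm tall, loose, to be left alone; origin at the centre of its underside
- bowl: terracotta bowl, 120 mm across, 50 mm tall, loose, to be left alone; origin at the centre of its underside
- mug: buff mug with a handle, 74 mm across, 70 mm tall, loose, to be left alone; origin at the centre of its underside
- brush: hand brush lying flat, along its x axis, loose, to be left alone; origin near its middle on the table
- spatula: wooden-handled spatula lying flat, along its x axis, loose, to be left alone; origin near its middle on the table
There are look-alikes about, which are no part of the job. What is shaped like the blue_stand but pink is not meant.

How it is judged:
By the outcome, as a careful person would: the job done as asked, in the order asked, and still so for the second after the job is handed in, with the robot touching nothing.
It also fails if it takes over 42 s, if anything falls off the work surface, if the arm or the gripper's body presses on something with over 40 N, if the wrist force passes 120 N, or if a joint passes its speed limit or range.

## Working session

There is one attempt and no reset: what is moved stays moved. The work goes in short steps, each a Python script; the robot and the scene stay as the last script left them, time stands still between calls to the robot, and variables do not carry over. Pictures are saved under pics/ and viewed, at most 10 in all, crops included, and the job is handed in when it is done.

```bash
mkdir -p pics; python3 - <<'E'
from cell import env,cams
import cv2
for n in("side","top"):
    d=cams.read_camera(n); cv2.imwrite(f"pics/{n}0.png",d["pixels"])
    print({k:v for k,v in d.items() if k!="pixels"})
E
```

```text
{'vfov': 53.26754358238088, 'cx': 278.80833896735675, 'cy': 220.15289784934433, 'position': array([ 0.21377215, -0.93496722,  0.8092386 ]), 'orientation': array([ 53.83672069,   0.9455505 , -20.06715662])}
{'vfov': 45.16652076397892, 'cx': 284.62961337942335, 'cy': 219.134353638903, 'position': array([ 0.40751839, -0.00910497,  1.44523283]), 'orientation': array([ 5.51457355e+00,  7.36955977e-02, -9.08454954e+01])}
```

View pics/top0.png

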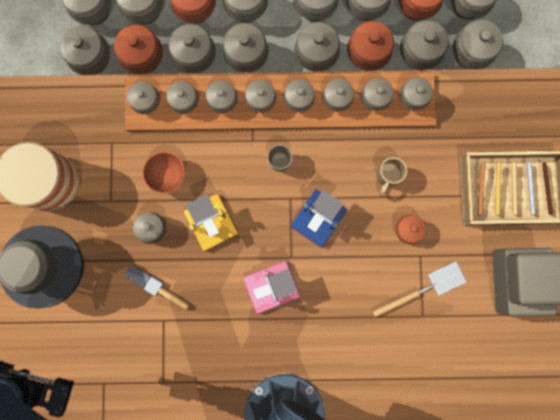

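View pics/side0.png

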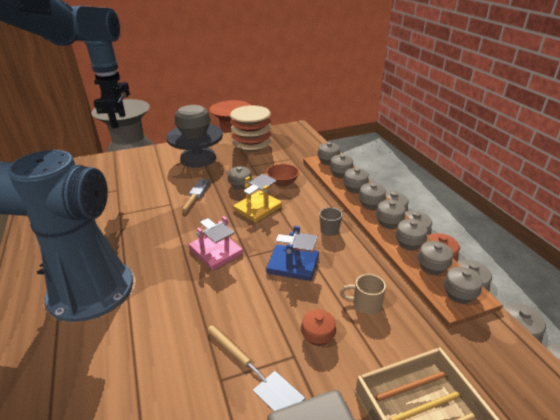

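Blue candidates: blue stand at top (319,218) / side (293,258). The pink one at top (271,288) is the look-alike, and the yellow one is at (210,222). Blue fits; I'll confirm it with a crop and measure.

```bash
cat > h.py <<'E'
import numpy as np,cv2
from scipy.spatial.transform import Rotation as R
def cam(d):
    return R.from_euler('xyz',d["orientation"],degrees=True).as_matrix(),np.array(d["position"]),210/np.tan(np.radians(d["vfov"]/2))
def ray(d,uv,z):
    M,p,f=cam(d);uv=np.atleast_2d(uv).astype(float)
    v=np.c_[(uv[:,0]-d["cx"])/f,-(uv[:,1]-d["cy"])/f,-np.ones(len(uv))]@M.T
    return p+v*((z-p[2])/v[:,2])[:,None]
def proj(d,X):
    M,p,f=cam(d);c=(np.atleast_2d(X)-p)@M
    return np.c_[d["cx"]+f*c[:,0]/-c[:,2],d["cy"]-f*c[:,1]/-c[:,2]]
def blue(img,roi):
    h=cv2.cvtColor(img,cv2.COLOR_BGR2HSV);m=cv2.inRange(h,(108,140,50),(128,255,255))
    k=np.zeros_like(m);x0,y0,x1,y1=roi;k[y0:y1,x0:x1]=m[y0:y1,x0:x1];return k
E
python3 - <<'E'
from cell import env,cams
from h import *
out=[]
for n,roi in(("top",(285,180,355,255)),("side",(255,215,335,290))):
    d=cams.read_camera(n);m=blue(d["pixels"],roi)
    pts=np.argwhere(m)[:,::-1]
    W=ray(d,pts,0.022)[:,:2]
    r=cv2.minAreaRect((W*1000).astype(np.float32));print(n,len(pts),r)
    x0,y0,x1,y1=roi
    hs=cv2.cvtColor(d["pixels"],cv2.COLOR_BGR2HSV)
    w=np.zeros_like(m);w[y0:y1,x0:x1]=cv2.inRange(hs,(0,0,185),(180,60,255))[y0:y1,x0:x1]
    c=np.argwhere(w)[:,::-1];print("white",len(c),c.mean(0),ray(d,c.mean(0),.09))
    g=np.hstack([d["pixels"][y0:y1,x0:x1],cv2.cvtColor(m[y0:y1,x0:x1],cv2.COLOR_GRAY2BGR)])
    out.append(cv2.resize(g,(800,290),interpolation=cv2.INTER_CUBIC))
cv2.imwrite("pics/c1.png",np.vstack(out))
E
```

```text
top 577 ((546.13623046875, -104.81841278076172), (101.49632263183594, 118.8068618774414), 54.038063049316406)
white 205 [316.17560976 221.3804878 ] [[ 0.53102547 -0.09421718  0.09      ]]
side 625 ((562.7969970703125, -82.40042114257812), (168.07489013671875, 123.04560852050781), 54.788944244384766)
white 133 [285.71428571 238.20300752] [[ 0.52915176 -0.09233563  0.09      ]]
```

View pics/c1.png

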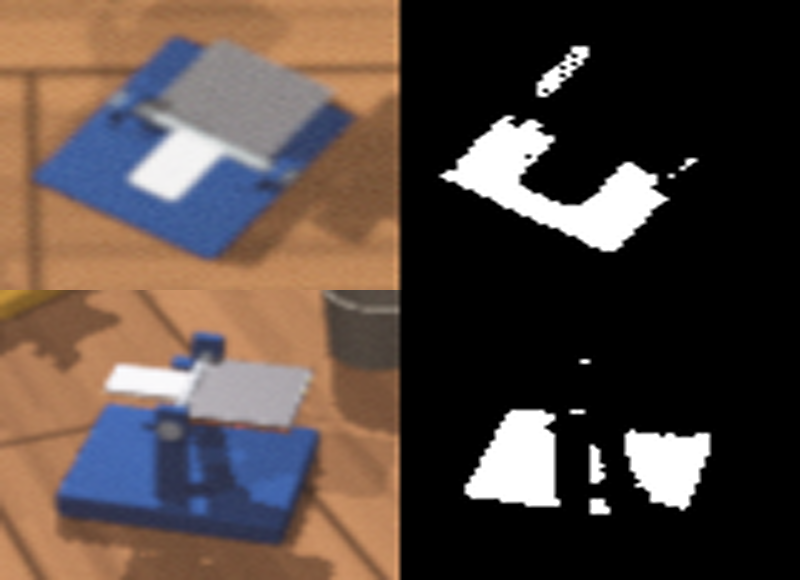

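The crop confirms the blue stand: its white tab is near-left in the top view, with the grey flag on the far side. Next, cast rays through the base corners.

```bash
python3 - <<'E'
from cell import env,cams
from h import *
for n,roi in(("top",(285,180,355,255)),("side",(255,225,335,290))):
    d=cams.read_camera(n);h=cv2.cvtColor(d["pixels"],cv2.COLOR_BGR2HSV)
    x0,y0,x1,y1=roi;m=np.zeros(h.shape[:2],np.uint8);m[y0:y1,x0:x1]=cv2.inRange(h,(100,80,20),(130,255,255))[y0:y1,x0:x1]
    m=cv2.morphologyEx(m,cv2.MORPH_OPEN,np.ones((3,3)))
    c=max(cv2.findContours(m,0,2)[0],key=cv2.contourArea)
    r=cv2.minAreaRect((ray(d,c[:,0],.022)[:,:2]*1000).astype(np.float32));print(n,r)
    if n=="top":
        q=np.array([[291.1,226.5],[321.8,246.7],[316.1,189.8],[347.1,209.7]])
        print(ray(d,q,.022).round(4), ray(d,q,.022).mean(0)); L=ray(d,q,.022)[:,:2]
        print([np.linalg.norm(L[a]-L[b]).round(4) for a,b in((0,1),(2,3),(0,2),(1,3))])
        print("grey"); 
        x=[[285+125/5.71,180+105/3.87],[285+285/5.71,180+180/3.87]];print(ray(d,x,.09))
        x=[[285+130/5.71,180+180/3.87],[285+175/5.71,180+200/3.87]];print("tabend",ray(d,x,.09))
        x=[[285+225/5.71,180+40/3.87],[285+332/5.71,180+95/3.87]];print("flagend",ray(d,x,.095))
    else:
        q=[[255+58/5,215+203/3.87],[255+280/5,215+230/3.87],[255+320/5,215+142/3.87],[255+107/5,215+116/3.87]]
        print(ray(d,q,.022))
        x=[[255+107/5,215+90/3.87],[255+119/5,215+74/3.87]];print("tabend",ray(d,x,.09))
        x=[[255+292/5,215+137/3.87],[255+312/5,215+80/3.87]];print("flagend",ray(d,x,.095))
E
```

```text
top ((546.9058227539062, -104.70381164550781), (106.32286834716797, 124.95875549316406), 54.54579162597656)
[[ 0.5237 -0.0273  0.022 ]
 [ 0.4654 -0.1128  0.022 ]
 [ 0.6275 -0.1001  0.022 ]
 [ 0.5692 -0.1869  0.022 ]] [ 0.54645577 -0.10678939  0.022     ]
[np.float64(0.1036), np.float64(0.1045), np.float64(0.1268), np.float64(0.1275)]
grey
[[ 0.57006269 -0.06993285  0.09      ]
 [ 0.51640425 -0.14436762  0.09      ]]
tabend [[ 0.51749036 -0.0712923   0.09      ]
 [ 0.50323134 -0.09222064  0.09      ]]
flagend [[ 0.61443541 -0.11787556  0.095     ]
 [ 0.57501479 -0.16747991  0.095     ]]
side ((541.6786499023438, -112.0498046875), (127.46578216552734, 128.75076293945312), 54.32197570800781)
[[ 0.46380845 -0.11434912  0.022     ]
 [ 0.56694472 -0.18378284  0.022     ]
 [ 0.62624263 -0.10556227  0.022     ]
 [ 0.52202521 -0.03256748  0.022     ]]
tabend [[ 0.50520712 -0.08327324  0.09      ]
 [ 0.51767733 -0.06836619  0.09      ]]
flagend [[ 0.57647775 -0.17242343  0.095     ]
 [ 0.61195907 -0.11932204  0.095     ]]
```

```bash
cat >> h.py <<'E'
C=np.array([.5445,-.1075]);YAW=np.radians(-35)
S=R.from_euler('z',YAW).as_matrix()
def W(x,z,y=0.): return S@[x,y,z]+[C[0],C[1],0]
def ori(a,s=1):
    z=np.array([np.cos(a),0,-np.sin(a)]);y=np.array([0,s,0.]);M=S@np.c_[np.cross(y,z),y,z]
    return R.from_matrix(M).as_euler('xyz',degrees=True)
def tab(th,r=.035):   # TCP (x,z) for 45 deg tool pressing the tab
    p=-r*np.array([np.cos(th),np.sin(th)])+.003*np.array([-np.sin(th),np.cos(th)])
    return p-np.clip((th-np.pi/4)/.5,-1,1)*.0064*np.ones(2)+[0,.09]
def flag(th,r=.045):  # TCP (x,z) for vertical tool pushing the orange face
    p=r*np.array([np.cos(th),np.sin(th)])+.003*np.array([np.sin(th),-np.cos(th)])
    return p+[.009,.09]
E
python3 - <<'E'
from cell import env,solver
from h import *
for s in(1,-1):
    A=ori(np.pi/4,s);V=ori(np.pi/2,s);print(A,V)
    for nm,p,o in[("pre",tab(0)+[-.1,.1],A)]+[(t,tab(np.radians(t)),A) for t in(0,45,95)]+[(t,flag(np.radians(t)),V) for t in(85,130,180)]+[("hi",[.05,.25],V)]:
        q=solver.solve_ik(W(*p),o);print(nm,np.round(p,3),None if q is None else np.round(q,0))
E
```

```text
[180.  45. 145.] [180.   0. 145.]
pre [-0.129  0.199] [ -6. -25. 139. -42.  31. -31.]
0 [-0.029  0.099] None
45 [-0.027  0.067] None
95 [-0.006  0.048] [-16.  15. 130. 241.  16.  44.]
85 [0.016 0.135] [-24.  16.  98.   0.  66. -79.]
130 [-0.018  0.126] [-23.  13. 103.   0.  64. -78.]
180 [-0.036  0.093] [-23.  14. 106.   0.  60. -78.]
hi [0.05 0.25] [-24.  13.  87.   0.  79. -79.]
[180. -45. -35.] [180.   0. -35.]
pre [-0.129  0.199] [ -6. -25. 139. -42.  31. 149.]
0 [-0.029  0.099] None
45 [-0.027  0.067] None
95 [-0.006  0.048] [ -16.   15.  130.  241.   16. -136.]
85 [0.016 0.135] [-24.  16.  98.  -0.  66. 101.]
130 [-0.018  0.126] [-23.  13. 103.  -0.  64. 102.]
180 [-0.036  0.093] [-23.  14. 106.  -0.  60. 102.]
hi [0.05 0.25] [-24.  13.  87.  -0.  79. 101.]
```

```bash
python3 - <<'E'
from cell import env,solver
from h import *
for a in(50,55,60,65):
    A=ori(np.radians(a),-1);n=.009*np.array([np.sin(np.radians(a)),np.cos(np.radians(a))])
    for t in(-20,0,30,60,95):
        th=np.radians(max(t,0));p=-.035*np.array([np.cos(th),np.sin(th)])+.003*np.array([-np.sin(th),np.cos(th)])
        p=p-np.clip((th-np.pi/2+np.radians(a))/.5,-1,1)*n+[0,.09]
        if t<0:p=p+[-.06,.08]
        q=solver.solve_ik(W(*p),A);print(a,t,np.round(p,3),None if q is None else np.round(q,0))
E
```

```text
50 -20 [-0.088  0.179] [-11. -16. 134. -33.  28. 138.]
50 0 [-0.028  0.099] [-15.   3. 130. -56.  15. 160.]
50 30 [-0.029  0.077] None
50 60 [-0.025  0.057] None
50 95 [-0.007  0.049] None
55 -20 [-0.088  0.178] [-13. -16. 132. -23.  33. 128.]
55 0 [-0.028  0.098] [-17.   3. 128. -34.  19. 137.]
55 30 [-0.031  0.076] [-16.   6. 128. -41.  16. 145.]
55 60 [-0.027  0.057] [-17.   9. 128. -48.  14. 152.]
55 95 [-0.007  0.05 ] [-18.  12. 126. -49.  13. 153.]
60 -20 [-0.087  0.178] [-15. -14. 129. -16.  38. 121.]
60 0 [-0.027  0.098] [-18.   3. 125. -21.  25. 124.]
60 30 [-0.032  0.075] [-18.   6. 126. -24.  21. 128.]
60 60 [-0.028  0.057] [-18.   9. 125. -27.  19. 131.]
60 95 [-0.008  0.05 ] [-19.  12. 123. -27.  18. 130.]
65 -20 [-0.088  0.176] [-16. -12. 126. -12.  43. 116.]
65 0 [-0.028  0.096] [-19.   4. 122. -13.  31. 116.]
65 30 [-0.033  0.074] [-19.   6. 123. -15.  27. 118.]
65 60 [-0.028  0.057] [-19.   9. 123. -16.  25. 120.]
65 95 [-0.008  0.051] [-20.  12. 120. -16.  24. 119.]
```

```bash
cat >> h.py <<'E'
a=np.radians(57);A=ori(a,1);V=ori(np.pi/2,1)
def tab(t,r=.035):
    th=np.radians(t);n=.009*np.array([np.sin(a),np.cos(a)])
    p=-r*np.array([np.cos(th),np.sin(th)])+.003*np.array([-np.sin(th),np.cos(th)])
    return p-np.clip((th-np.pi/2+a)/.5,-1,1)*n+[0,.09]
def snap(name):
    from cell import cams
    o=[]
    for n,(x0,y0,x1,y1) in(("top",(265,155,375,270)),("side",(235,180,355,300))):
        d=cams.read_camera(n)["pixels"][y0:y1,x0:x1];o.append(cv2.resize(d,(400,400),interpolation=cv2.INTER_CUBIC))
    cv2.imwrite(f"pics/{name}.png",np.hstack(o))
E
python3 - <<'E'
from cell import env
from h import *
env.command_gripper(0.0)
env.movep(W(*(tab(0)+[-.06,.09])),A)
print(env.get_t(),env.get_ee_pos(),W(*(tab(0)+[-.06,.09])))
print(env.move_straight(W(*(tab(0)+[0,.012])),A,vel=.1,threshold=30))
for t in(0,15,30,45):
    print(t,env.move_straight(W(*tab(t)),A,vel=.04,threshold=30),np.round(env.get_force(),1))
print(env.get_t());snap("p1")
E
```

```text
4.0167 [ 0.47314756 -0.05689409  0.18807781] [ 0.47286354 -0.05733961  0.18790175]
False
0 False [-0.1 -0.2  0.3]
15 False [0.4 0.3 0.4]
30 False [-0.2  0.   0. ]
45 False [ 0.  -0.   0.5]
6.875
```

View pics/p1.png

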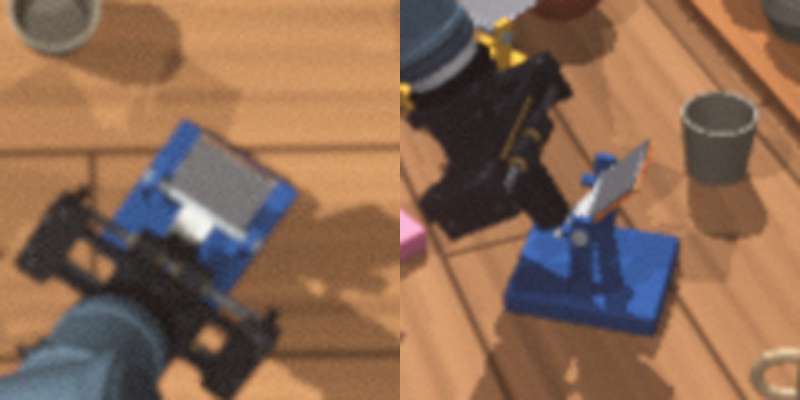

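The fingertips are pressing the tab: in the side view (right) the flag has risen to about 45°, and the stand hasn't moved. Continuing to upright.

```bash
python3 - <<'E'
from cell import env
from h import *
for t in(60,75,85,96):
    print(t,env.move_straight(W(*tab(t)),A,vel=.04,threshold=30),np.round(env.get_force(),1))
b=tab(96)
env.move_straight(W(*(b+[-.07,.07*np.tan(a)])),A,vel=.1)
print(env.get_t());snap("p2")
E
```

```text
60 False [-0.2  0.8 -0.4]
75 False [-0.5 -0.3  0.2]
85 False [ 0.4 -0.1 -0.2]
96 False [-0.6 -0.9  1.2]
9.7833
```

View pics/p2.png

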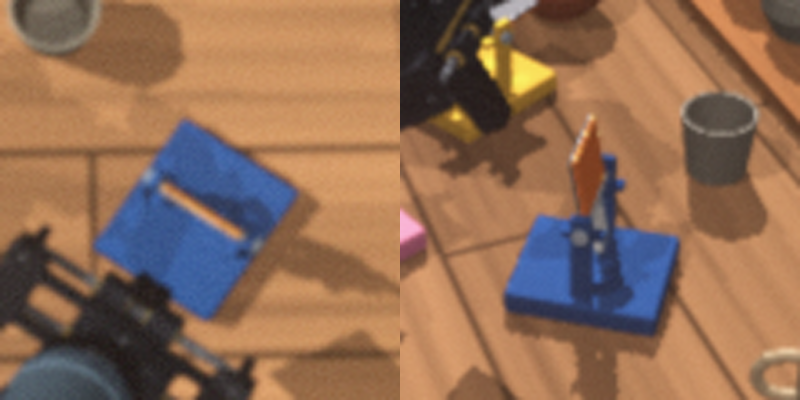

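The flag now stands upright, just past vertical, orange face to the far side, with the base unmoved. Next, push it over from the far side.

```bash
python3 - <<'E'
from cell import env
from h import *
F=lambda t:flag(np.radians(t))
env.move_straight(W(-.08,.26),A,vel=.15)
env.movep(W(.06,.25),V)
env.move_straight(W(.06,F(85)[1]),V,vel=.1,threshold=30)
for t in(85,100,115,130,145,160,172):
    print(t,env.move_straight(W(*F(t)),V,vel=.05,threshold=25),np.round(env.get_force(),1))
p=F(180);print(env.move_straight(W(p[0],p[1]-.008),V,vel=.02,threshold=6),env.get_force(),env.get_ee_pos())
env.move_straight(W(p[0],.25),V,vel=.15)
env.move_straight(W(-.15,.3),V,vel=.2)
print(env.get_t());snap("p3")
E
```

```text
85 False [-0.  -0.1  0.9]
100 False [-0.7 -0.3  0.5]
115 False [0.1 0.2 0.2]
130 False [-0.5 -1.1 -0. ]
145 False [0.3 0.6 1.2]
160 False [ 0.1 -0.2 -0.3]
172 False [-0.3 -0.1  1. ]
True [-1.19441836  0.18405797  6.70339266] [ 0.5156198  -0.08715375  0.0933402 ]
18.4917
```

View pics/p3.png

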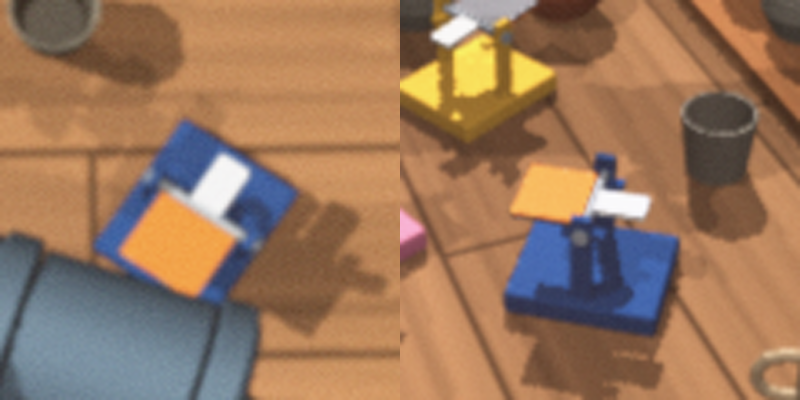

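The flag lies orange face up on the near side, white tab on the far side. Contact was at z = 93.3 mm (93 mm expected for flat), with 6.7 N against the stop. The stand hasn't moved and the robot is clear.

```bash
python3 -c "
from cell import env
env.hold(.3);print(env.job_done())"
```

```text
the job is handed in; nothing more can be done
None
```

I pressed the blue stand's tab until the flag stood up, then pushed the flag over until it lay flat, orange face up; the job was handed in at about 19 s, well within the 42 s limit, and the result was not reported back.

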